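# Isolate the tagged air outlet in the bench valve box

### The arm

A 7-joint arm with a two-finger parallel gripper is mounted at the origin on the work surface. World frame = base frame: x ahead of the robot, y to its left, z up, the work surface at z = 0. Lengths are in mm, angles in rad, forces in N, time in s.
With the tool pointing down it reaches from about 400 to 850 mm from the base axis. Payload 4.4 kg.
Tool frame: the origin (TCP) lies between the finger pads; the fingertips stand 25 mm ahead of it and the grasp point (between the pads) lies 6 mm ahead of it (r.tip_reach is the distance from the TCP to the fingertips, in mm); z points along the fingers, y is the direction in which the jaws open and shut (so a half turn about z gives the same grasp; the last joint's range is limited). The gripper opens to 94 mm and grips with 3 to 60 N. Pads are 16 mm wide; open, the fingers measure 119 mm over their backs; the gripper's body (75 mm by 177 mm) begins 78 mm behind the grasp point.
Start: joints at [1.108, 0.628, 0.038, 1.517, -0.027, 0.996, -0.02], TCP at [251.233, -599.5, 230.478] pointing down, gripper open.
Joint ranges: [-3.06, 3.06], [-0.37, 2.12], [-1.25, 1.32], [0.18, 2.47], [-1.1, 4.24], [0.23, 1.98], [-2.94, 2.94]. Speed limits (rad/s): [2.57, 2.57, 3.14, 3.14, 3.14, 3.14, 3.14].

### API

Orientations are given as a rotation vector (axis times angle).
In Python, from cell import status, camera, workorder, spotter, r gives the robot as it stands.
- The arm moves only by the tool play_rows, never from a script. Its argument "plan" is a list of rows, each a list of 7 numbers: the shift along the tool's x, y, z in m, then the turn, a rotation vector about the tool's x, y, z in degrees, then the finger opening in m, from 0 to 0.094. A call has 1 to 8 rows; each row shifts and turns the pose as measured when the row begins, along the tool's axes as they then stand; what a row does not reach is not made up. A row lasts 1/8 s, in which the tool goes at most 62.5 mm and 10.7 degrees, less where a joint would pass 70% of its speed; a pose out of reach is approached as far as the arm can. A call with a gripper value outside its range is refused whole. The fingers move at their own pace and stop on an object; the grip force is fixed at half the most. Time passes only in rows, so rows that do not move let the fingers close. It gives the time, the measured TCP pose, the force and the opening at its end, in the units of the state.
- status.sense(): the state, without advancing time (a new reading comes with each control period).
- camera(name): name is "scene" or "top" or "wrist"; returns a dict with "image" (400x640x3 uint8, red, green, blue), "z_map" (400x640 float32, mm along the optical axis (not along the pixel's ray), 0 where there is no reading), "vfov" (degrees; the focal length in pixels is half the picture's height over the tangent of half this angle, whatever the lens; pixels are square), "cx", "cy" (the principal point, pixels), "R" (3x3) and "t" (3): a world point X has camera coordinates R X + t; the wrist camera has in their place "tool_from_camera" (4x4, takes a point from camera to tool coordinates, whose origin is the TCP and whose axes are the flange's). Camera axes: x right, y down, z forward; pixel columns grow to the right and rows downward; lengths in mm; the calibration is good to about 2 mm. A picture is of the moment at which its call begins: read the wrist's pose just before it.
- workorder.finish_job(): hands the job in, once; it reports no verdict.
Trained networks look in a picture, given as the dict that the camera call returned (one of the last four; its "shot" number tells which), for a name from the list of things; names that differ only in an ending like _2 or _b are one class to them, and where a whole thing is asked for, a point or a joint stands for the part that bears it (a point fixed in the world has none). Each returns a list of dicts, best first, with "conf" (0 to 1); they miss things now and then, are a little off and sometimes report something else, mostly with a low value. They report only what shows in the picture. A call takes as long as a camera call.
- spotter.look_for(query, picture): "box" ([left, top, width, height] in pixels, round what is visible of it).
The state is a dict: "t": time; "joints": joint angles; "qvel": joint speeds; "tau": joint torques, N m; "position": TCP position; "tcp_rot": TCP orientation; "wrist_force": force on the tool from outside, world axes, zero at the start; "moment": the same for the moment, N m; "opening": finger opening in mm.
Only numpy, scipy, OpenCV 4.12 (cv2) and the standard library are available. Lean on these libraries where they do the work, as an engineer would, in place of code of your own. Each camera call takes 0.05 s, during which the arm holds its last target.

### The job

Shut off one air outlet in the valve box on the bench, pushing with the fingertips only. Slide the cover of the box all the way back over the rear deck until it stops, without lifting it out of its runners, then push the valve lever that has the round disc on its hub a quarter turn clockwise (seen from above) until it is fully shut, across its pipe. Leave the cover slid back, and leave the other two levers and the loose things on the bench as they are.

Things in the scene. Friction and masses are not known exactly. Their poses are not given: they have to be found in the camera images.
- valve_box: grey steel air valve box, fixed; 360 mm front to back (x), 340 mm wide (y), walls 94-96 mm high. Origin: centre of underside; -x is its front, facing the robot within 12 degrees, where three outlet couplers stick out 45 mm. Front half: open bay (inside x -176 to -52, y -150 to 150 mm) with three ball valves; behind them, to x 0, a block 48 mm high. Rear half: closed deck 86 mm up. Runners 86 mm up at its sides.
- regulator (a point): top of the box's filter-regulator knob, 136 mm above the bench; it stands on the box's -y (right) side, x 30 to 140 mm, y -170 to -240 mm of the box
- cover: loose aluminium cover 178 mm (x) by 322 mm (y) by 4 mm, about 0.65 kg, lying in the runners, underside 86 mm above the bench, 3 mm side play. Origin: centre of underside; axes as the box's. Closed: origin 85 mm in front (-x) of the box's centre; starts up to 23 mm ajar; slides along the box's +x to a stop at the rear wall, origin then 85 mm behind the centre. Friction 2 to 7 N.
- cover_handle (a point): middle of the grip bar of the cover's bow handle: round bar 10 mm thick, 110 mm long across the box (y), its centre 23 mm above the cover's underside (109 mm above the bench) and 45 mm in front (-x) of the cover's centre; about 14 mm free below it.
- lever_disc_hub (a point): on the vertical stem (turning axis) of the lever that has a round flat steel disc, 44 mm across, on its hub under the nut; 66 mm above the bench, half-way up the lever. The three stems stand in a row 85 mm in front of the box's centre, at y -105, -15 and 75 mm of the box; which valve stands where varies. The lever points along this point's -x.
- lever_disc_tip (a point): tip of that lever, 68 mm from its stem, same height. The lever has a black sleeve 14 mm wide and 12 mm tall, from 18 to 68 mm out from the stem (60 to 72 mm above the bench); the disc and nut above the hub reach up to 82 mm. Brass valve body and steel outlet pipe below it reach up to 45 mm near the stem, 40 mm elsewhere.
- lever_disc (a joint): angle of the lever with the disc, rad: 0 = open, lever along the pipe, pointing to the box's front (-x); grows clockwise seen from above to 1.571 = shut, lever across the pipe, pointing to the box's +y, at a stop. Starts between 0 and 0.3. Friction 0.22 N m (about 5 N at 45 mm); stays where it is left.
- lever_plain1_hub (a point): on the stem of the first of the two other levers: same lever without the disc, only a bare hexagon nut on the hub; 66 mm above the bench. This one starts open, pointing to the front.
- lever_plain1_tip (a point): tip of that lever, 68 mm from its stem; a black sleeve 14 mm wide and 12 mm tall, from 18 to 68 mm out from the stem. To be left alone.
- lever_plain2_hub (a point): on the stem of the other lever without a disc; 66 mm above the bench. This one starts shut, pointing to the box's +y.
- lever_plain2_tip (a point): tip of that lever, 68 mm from its stem. To be left alone.
- piston: loose aluminium piston, 60 mm across, 54 mm high, standing right of the box; origin: centre of its underside
- socket: loose steel wrench socket, 26 mm across, 62 mm high, standing left of the box; origin: centre of its underside
- gear_shaft: loose stepped gear shaft, 64 mm across, 89 mm high, standing upright left of the box; origin: centre of its underside
- bearing: loose ball bearing, 42 mm across, 12 mm high, lying in front of the box between the outlet couplers; origin: centre of its underside
- spanner: loose steel spanner, 170 mm long, lying on the bench left of the box; origin near its middle, underside
- spray_can: loose spray can, 62 mm across, 190 mm high, standing on the bench to the right; origin: centre of its underside
- grease_jar: loose jar, 70 mm across, 75 mm high, standing on the bench to the right; origin: centre of its underside

How it is judged:
By the outcome, as a careful person would: the job done as asked, in the order asked, and still so for the second after the job is handed in, with the robot touching nothing.
It also fails if it takes over 43 s, if anything falls off the work surface, if the arm or the gripper's body presses on something with over 40 N, if the wrist force passes 120 N, or if a joint passes its speed limit or range.

## Working session

There is one attempt and no reset: what is moved stays moved. The work goes in short steps, Python scripts to look and compute and a tool call to move; the robot and the scene stay as the last step left them, time stands still between calls to the robot, and variables do not carry over. Pictures are saved under pics/ and viewed, and the job is handed in when it is done.

Besides the shell and the picture viewer there is one more tool, called after ">>>" as name(argument=value, ...) on one line, values as JSON. play_rows: Moves the arm, as the interface text tells. Its arguments: {"type":"object","properties":{"plan":{"type":"array"}},"required":["plan"]}

```bash
ls; mkdir -p pics; cat > h.py <<'E'
import numpy as np, cv2
from cell import status, camera, workorder, spotter, r
from scipy.spatial.transform import Rotation as Ro
def K(c):
    f=200/np.tan(np.radians(c["vfov"])/2); return f
def xyz(c,wrist_state=None):
    f=K(c); z=c["z_map"].astype(float); v,u=np.mgrid[0:400,0:640]
    P=np.stack([(u-c["cx"])/f*z,(v-c["cy"])/f*z,z],-1)
    if "R" in c: W=(P-np.array(c["t"]))@np.array(c["R"])
    else:
        T=np.array(c["tool_from_camera"]); s=wrist_state
        Q=P@T[:3,:3].T+T[:3,3]
        W=Q@Ro.from_rotvec(s["tcp_rot"]).as_matrix().T+np.array(s["position"])
    W[z<=0]=np.nan
    return W
def save(c,n): cv2.imwrite("pics/"+n,cv2.cvtColor(c["image"],cv2.COLOR_RGB2BGR))
E
python3 - <<'E'
from h import *
s=status.sense(); print(s)
for n in ["scene","top"]:
    c=camera(n); save(c,n+"0.png"); np.savez(n+"0.npz",W=xyz(c))
    for q in ["valve_box","cover","cover_handle","lever_disc","lever_plain1_hub","lever_disc_hub","regulator"]:
        print(n,q,[(np.round(d["box"]),round(d["conf"],2)) for d in spotter.look_for(q,c)[:3]])
E
```

```text
pics
{'t': 0.0, 'joints': array([ 1.10820036,  0.62937573,  0.03848762,  1.51835407, -0.02698888,
        0.99628016, -0.02000982]), 'qvel': array([-8.29883738e-04, -6.64484520e-04, -1.07019142e-03, -1.07490567e-03,
        6.56547300e-05, -9.35440932e-05,  3.35273548e-04]), 'tau': array([-3.64218249e-04, -5.49731326e+01,  1.14359569e+00, -1.86633271e+01,
       -5.22193371e-02,  2.38227414e-02,  1.68176584e-04]), 'position': array([ 250.96379353, -598.93045179,  229.54019234]), 'tcp_rot': array([-3.07816694e+00, -6.18778401e-01,  6.83012900e-04]), 'wrist_force': array([ 0.25983142, -1.02362152,  0.03648057]), 'moment': array([ 0.00288093,  0.00547935, -0.02972581]), 'opening': 93.82842178164448}
scene valve_box [(array([249., 179., 187., 175.]), 0.76)]
scene cover [(array([297., 181., 134., 116.]), 0.6)]
scene cover_handle [(array([299., 183., 130., 116.]), 0.73), (array([224., 113.,  27.,  52.]), 0.27)]
scene lever_disc []
scene lever_plain1_hub [(array([298., 182., 130., 115.]), 0.64)]
scene lever_disc_hub []
scene regulator [(array([251., 173., 185., 180.]), 0.64)]
top valve_box [(array([184., 103., 172., 157.]), 0.76), (array([169., 191.,  18.,  13.]), 0.64)]
top cover [(array([192., 167., 138.,  84.]), 0.57), (array([161., 224.,  18.,  67.]), 0.31)]
top cover_handle [(array([192., 168., 136.,  79.]), 0.59)]
top lever_disc []
top lever_plain1_hub []
top lever_disc_hub [(array([338., 197.,  28.,  18.]), 0.61)]
top regulator [(array([183., 103., 175., 159.]), 0.93)]
```

View pics/scene0.png

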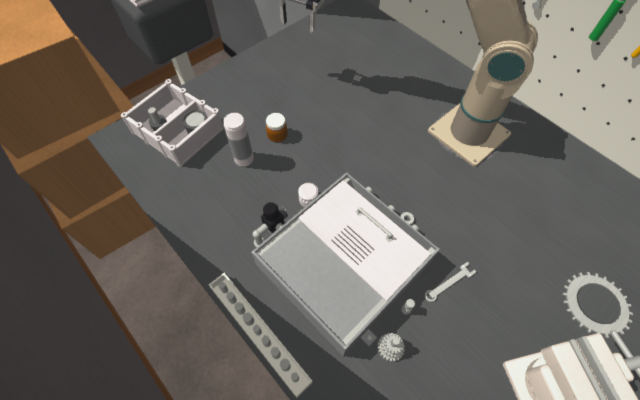

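View pics/top0.png

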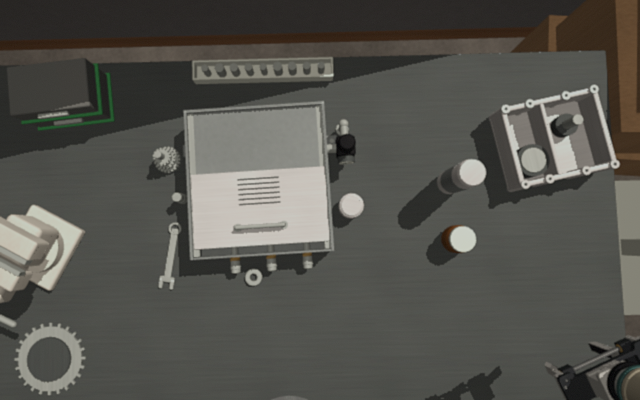

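The top view shows the box at columns 184–333, rows 103–260. The cover is on the front half, and its handle bar runs from about (235,229) to (285,225). Next I'll fit the box pose from depth.

```bash
python3 - <<'E'
from h import *
W=np.load("top0.npz")["W"]
for p in [(260,228),(240,228),(280,225),(260,140),(220,215),(300,210),(345,145),(350,205),(177,197),(166,160),(253,277),(345,140)]:
    print(p,np.round(W[p[1],p[0]],1))
z=W[...,2]
m=(z>78)&(z<104); m[:95]=0;m[270:]=0;m[:,:180]=0;m[:,340:]=0
n,l,st,_=cv2.connectedComponentsWithStats(m.astype(np.uint8)); i=1+np.argmax(st[1:,4]); print(st[i])
pts=W[l==i][:,:2].astype(np.float32); print(cv2.minAreaRect(pts), cv2.boxPoints(cv2.minAreaRect(pts)))
h=(z>103)&(z<125)&(np.indices(z.shape)[1]<315)&(np.indices(z.shape)[1]>200)&(np.indices(z.shape)[0]<250)&(np.indices(z.shape)[0]>210)
H=W[h]; print(len(H),H.mean(0),cv2.minAreaRect(H[:,:2].astype(np.float32)))
c=camera("top"); im=c["image"][90:300,150:370]; cv2.imwrite("pics/topz.png",cv2.cvtColor(cv2.resize(im,None,fx=3.6,fy=2.8,interpolation=2)[:,:],cv2.COLOR_RGB2BGR))
# profile along cover centre col
for v in range(150,262,3): print(v,np.round(W[v,225],1))
E
```

```text
(260, 228) [534.7  55.6  89.5]
(240, 228) [535.1  99.7 113.1]
(280, 225) [540.1   6.  115.4]
(260, 140) [748.3  53.6  84.1]
(220, 215) [567.7 150.9  89.9]
(300, 210) [575.4 -40.7  93.9]
(345, 145) [ 722.1 -149.   131.7]
(350, 205) [ 587.4 -162.7   56.4]
(177, 197) [615.4 261.3  64.2]
(166, 160) [708.9 290.9  57.1]
(253, 277) [412.3  85.2  -0.6]
(345, 140) [ 733.  -149.   135.8]
[  184   101   150   159 19925]
((651.8021240234375, 59.849937438964844), (361.9129943847656, 340.8129577636719), 2.508272886276245) [[ 463.5614    222.17383 ]
 [ 478.47656  -118.312584]
 [ 840.04285  -102.47395 ]
 [ 825.1277    238.01245 ]]
212 [539.46093944  54.66095589 112.93287492] ((539.6206665039062, 54.40796661376953), (9.920915603637695, 119.5911865234375), 2.5068607330322266)
150 [725.  138.4  87.1]
153 [717.8 138.6  86.4]
156 [710.7 138.8  85.4]
159 [703.3 138.8  85.5]
162 [696.1 139.   84.8]
165 [688.4 138.7  86.9]
168 [680.4 137.8  91.9]
171 [673.4 138.2  89.7]
174 [666.4 138.6  88.2]
177 [658.4 137.6  93.5]
180 [651.6 138.3  90.1]
183 [644.  137.8  93.1]
186 [637.3 138.8  88. ]
189 [629.7 138.2  91.4]
192 [622.5 138.3  91.1]
195 [615.1 138.   92.8]
198 [608.1 138.4  91.3]
201 [600.7 138.1  92.9]
204 [593.6 138.2  92.5]
207 [586.6 138.7  90. ]
210 [579.3 138.4  91.9]
213 [572.2 138.9  89.8]
216 [565.1 139.2  88.1]
219 [557.7 138.2  94. ]
222 [550.7 139.1  89.4]
225 [543.6 139.2  88.8]
228 [536.4 139.4  88.2]
231 [529.3 139.1  89.9]
234 [522.1 139.   91. ]
237 [515.  139.1  90.3]
240 [507.9 139.9  86.3]
243 [500.8 138.6  93.5]
246 [493.7 139.3  90.2]
249 [484.9 155.6   3.2]
252 [477.3 155.9   1.8]
255 [470.9 148.3  43. ]
258 [461.8 156.9  -3. ]
261 [4.543e+02 1.564e+02 3.000e-01]
```

View pics/topz.png

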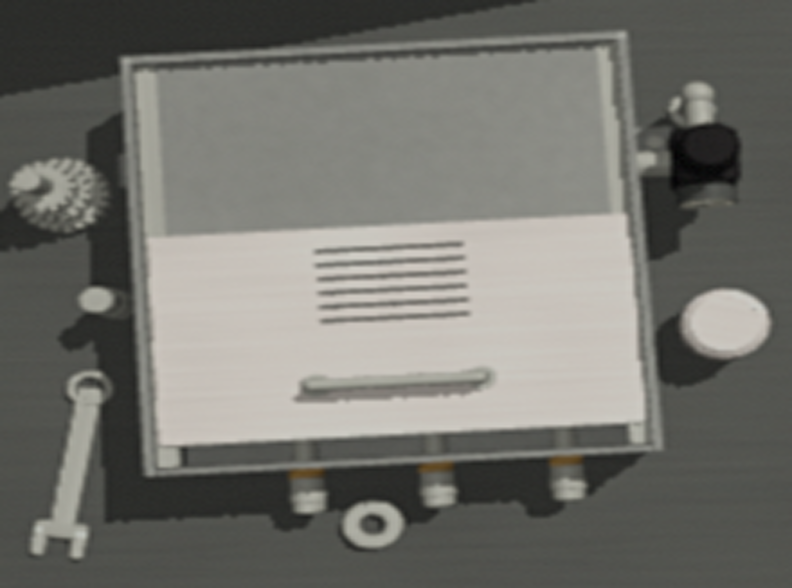

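The box fits at centre (651.8, 59.8) with yaw 2.5°, and its 362×341 mm size matches the spec. The cover is about 18 mm ajar, with its handle at (539.5, 54.5). The bar height agrees at about 113 mm for its top. I'll write a helper that gives tool-frame shifts.

```bash
cat >> h.py <<'E'
C=np.array([651.8,59.8]); YAW=np.radians(2.5)
def b2w(x,y): 
    c,s=np.cos(YAW),np.sin(YAW); return C+np.array([c*x-s*y,s*x+c*y])
def w2b(p):
    c,s=np.cos(YAW),np.sin(YAW); d=np.array(p[:2])-C; return np.array([c*d[0]+s*d[1],-s*d[0]+c*d[1]])
def where():
    s=status.sense(); R=Ro.from_rotvec(s["tcp_rot"]).as_matrix(); p=np.array(s["position"])
    tip=p+R[:,2]*r.tip_reach
    print("t",round(s["t"],2),"tip box",np.round(w2b(tip),1),"z",round(tip[2],1),"F",np.round(s["wrist_force"],1),"open",round(s["opening"],1))
    return s,R,p,tip
def go(bx,by,z,yawrel=0):
    s,R,p,tip=where()
    d=np.r_[b2w(bx,by),z]-tip
    best=None
    for flip in (0,np.pi):
        a=YAW+yawrel+flip
        Rt=np.array([[np.cos(a),np.sin(a),0],[np.sin(a),-np.cos(a),0],[0,0,-1.]])
        rv=Ro.from_matrix(R.T@Rt).as_rotvec(degrees=True)
        if best is None or np.linalg.norm(rv)<np.linalg.norm(best): best=rv;B=Rt
    print("turn deg",np.round(best,1)," shift(now axes) m",np.round(R.T@d/1000,4)," shift(after turn)",np.round(B.T@d/1000,4))
E
python3 - <<'E'
from h import *
go(-150,0,190); print(w2b([539.5,54.5]),r.tip_reach,status.sense()["joints"])
E
```

```text
t 0.85 tip box [-428.9 -641.2] z 205.5 F [-0.4  0.4 -0.1] open 94.2
turn deg [-0.  -0.  20.2]  shift(now axes) m [ 0.4835 -0.5052  0.0155]  shift(after turn) [ 0.2789 -0.6412  0.0155]
[-112.42429804   -0.39649837] 25.0 [ 1.10820492  0.62837014  0.03847725  1.51739505 -0.02700321  0.99633962
 -0.02001683]
```

>>> play_rows(plan=[[0, 0, 0, 0, 0, 10, 0.06], [0, 0, 0, 0, 0, 10, 0.06], [0.023, -0.053, 0, 0, 0, 0, 0.06], [0.023, -0.053, 0, 0, 0, 0, 0.06], [0.023, -0.053, 0, 0, 0, 0, 0.06], [0.023, -0.053, 0, 0, 0, 0, 0.06], [0.023, -0.053, 0, 0, 0, 0, 0.06], [0.023, -0.053, 0, 0, 0, 0, 0.06]])

```text
t: 1.85
position: [380.4, -273.1, 229.8]
tcp_rot: [3.136, 0.043, 0.004]
wrist_force: [1.0, 0.1, 0.7]
opening: 60.2
```

```bash
python3 -c "
from h import *
go(-150,0,190)"
```

```text
t 1.85 tip box [-285.6 -320.8] z 204.8 F [1.  0.1 0.7] open 60.2
turn deg [ 0.3 -0.1 -0.9]  shift(now axes) m [ 0.1303 -0.3231  0.0134]  shift(after turn) [ 0.1356 -0.3208  0.0148]
```

>>> play_rows(plan=[[0.022, -0.053, 0, 0, 0, -0.9, 0.06], [0.022, -0.053, 0.002, 0, 0, 0, 0.06], [0.022, -0.053, 0.002, 0, 0, 0, 0.06], [0.022, -0.053, 0.002, 0, 0, 0, 0.06], [0.022, -0.053, 0.004, 0, 0, 0, 0.06], [0.022, -0.053, 0.004, 0, 0, 0, 0.06], [0, 0, 0, 0, 0, 0, 0.06]])

```text
t: 2.72
position: [505.6, 66.2, 216.4]
tcp_rot: [3.136, 0.081, 0.018]
wrist_force: [0.9, 0.1, -0.6]
opening: 59.8
```

```bash
python3 -c "
from h import *
go(-138,0,97)
s=status.sense();c=camera('wrist');save(c,'w1.png');W=xyz(c,s)
z=W[...,2];m=(z>105)&(z<125);P=W[m];B=np.array([w2b(p) for p in P]);print(len(P),B.mean(0) if len(P) else 0)
np.save('w1.npy',W)
"
```

```text
t 2.73 tip box [-145.5   12.7] z 191.4 F [ 0.9  0.1 -0.6] open 59.8
turn deg [ 0.3 -0.7  0.5]  shift(now axes) m [0.0063 0.0123 0.0946]  shift(after turn) [0.0075 0.0127 0.0944]
1580 [-112.02002105   -0.15873441]
```

View pics/w1.png

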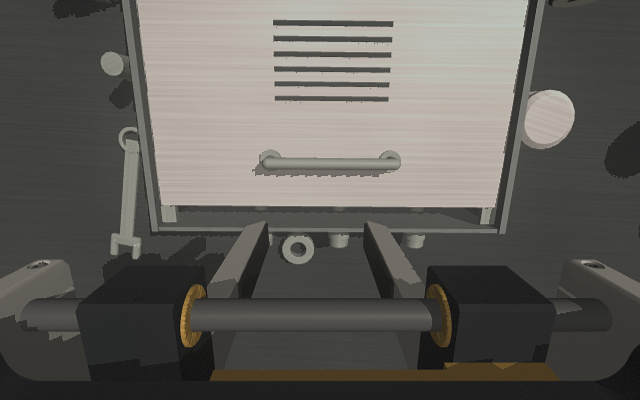

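The wrist view shows the handle bar at row 162, columns 262–400. It measures at box (-112, 0), which agrees with the top camera. I'll descend in front of the bar.

>>> play_rows(plan=[[0.003, 0.006, 0.02, 0.3, -0.7, 0.5, 0.06], [0.004, 0.006, 0.03, 0, 0, 0, 0.06], [0, 0, 0.03, 0, 0, 0, 0.06], [0, 0, 0.01, 0, 0, 0, 0.06], [0, 0, 0, 0, 0, 0, 0.06]])

```text
t: 3.4
position: [512.6, 42.3, 126.5]
tcp_rot: [3.136, 0.045, 0.001]
wrist_force: [-0.5, 0.9, 0.7]
opening: 60.5
```

```bash
python3 -c "
from h import *
go(-138,0,97)
"
```

```text
t 3.4 tip box [-139.9  -11.5] z 101.5 F [-0.5  0.9  0.7] open 60.5
turn deg [ 0.3 -0.  -0.9]  shift(now axes) m [ 0.0017 -0.0116  0.0044]  shift(after turn) [ 0.0019 -0.0115  0.0045]
```

>>> play_rows(plan=[[0.001, -0.007, 0.004, 0, 0, -0.9, 0.06], [0, 0, 0, 0, 0, 0, 0.06], [0, 0, 0, 0, 0, 0, 0.06]])

```text
t: 3.78
position: [515.0, 49.7, 124.6]
tcp_rot: [3.136, 0.07, 0.008]
wrist_force: [0.1, -0.6, -0.2]
opening: 60.1
```

```bash
python3 -c "
from h import *
go(-138,0,97)
"
```

```text
t 3.77 tip box [-137.    -4.2] z 99.6 F [ 0.1 -0.6 -0.2] open 60.1
turn deg [ 0.3 -0.3  0.1]  shift(now axes) m [-0.001  -0.0043  0.0026]  shift(after turn) [-0.001  -0.0042  0.0026]
```

>>> play_rows(plan=[[0.002, -0.003, 0.003, 0, 0, 0, 0.06], [0.008, 0, 0, 0, 0, 0, 0.06], [0.008, 0, 0, 0, 0, 0, 0.06], [0.01, 0, 0, 0, 0, 0, 0.06], [0.01, 0, 0, 0, 0, 0, 0.06], [0.01, 0, 0, 0, 0, 0, 0.06], [0, 0, 0, 0, 0, 0, 0.06]])

```text
t: 4.65
position: [541.8, 53.8, 119.2]
tcp_rot: [3.133, 0.072, -0.071]
wrist_force: [0.4, 0.2, -0.2]
opening: 60.0
```

```bash
python3 -c "
from h import *
go(27,0,97)
c=camera('top');save(c,'top2.png')
"
```

```text
t 4.65 tip box [-111.3   -1.3] z 94.2 F [ 0.4  0.2 -0.2] open 60.0
turn deg [0.4 2.6 0.1]  shift(now axes) m [ 0.138  -0.001  -0.0091]  shift(after turn) [ 0.1383 -0.0013 -0.0028]
```

View pics/top2.png

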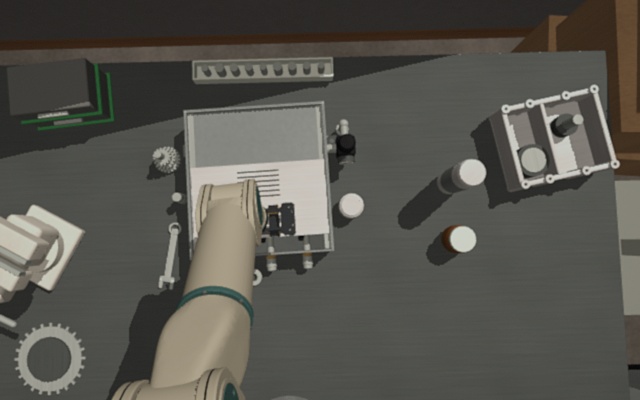

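>>> play_rows(plan=[[0.01, 0, -0.003, 0, 1.5, 0, 0.06], [0.012, 0, -0.001, 0, 1, 0, 0.06], [0.012, 0, -0.001, 0, 0.4, 0, 0.06], [0.012, 0, 0, 0, 0.4, 0, 0.06], [0.012, 0, 0, 0, 0.4, 0, 0.06]])

```text
t: 5.32
position: [599.4, 56.1, 121.9]
tcp_rot: [3.134, 0.072, 0.023]
wrist_force: [-4.0, 0.3, -1.5]
opening: 60.4
```

```bash
python3 -c "
from h import *
go(27,0,97)
"
```

```text
t 5.33 tip box [-52.1  -1.5] z 96.9 F [-4.   0.3 -1.5] open 60.4
turn deg [ 0.4 -0.8  0.1]  shift(now axes) m [ 0.0791 -0.0014  0.001 ]  shift(after turn) [ 0.0791 -0.0015 -0.0001]
```

Contact force is about 4 N, so it's pushing properly.

>>> play_rows(plan=[[0.012, 0, 0, 0, 0, 0, 0.06], [0.012, 0, 0, 0, 0.3, 0, 0.06], [0.012, 0, 0, 0, 0.3, 0, 0.06], [0.008, 0, 0, 0, 0.3, 0, 0.06], [0.006, 0, 0, 0, 0.2, 0, 0.06]])

```text
t: 5.95
position: [653.9, 58.6, 122.3]
tcp_rot: [3.134, 0.072, 0.056]
wrist_force: [-3.1, -0.7, -3.0]
opening: 60.0
```

```bash
python3 -c "
from h import *
go(27,0,97)
"
```

```text
t 5.95 tip box [ 2.9 -1.5] z 97.3 F [-3.1 -0.7 -3. ] open 60.0
turn deg [ 0.4 -2.   0.1]  shift(now axes) m [ 0.0241 -0.0014  0.0012]  shift(after turn) [ 0.0241 -0.0015  0.0003]
```

>>> play_rows(plan=[[0.008, 0, 0, 0, -1.5, 0, 0.06], [0.006, 0, 0, 0, 0, 0, 0.06], [0.006, 0, 0, 0, 0, 0, 0.06], [0.005, 0, 0, 0, 0, 0, 0.06], [0.004, 0, 0, 0, 0, 0, 0.06]])

```text
t: 6.58
position: [676.7, 59.9, 122.8]
tcp_rot: [3.134, 0.07, -0.01]
wrist_force: [-14.9, -0.2, 9.0]
opening: 60.0
```

```bash
python3 -c "
from h import *
go(27,0,97)
"
```

```text
t 6.58 tip box [24.7 -1.2] z 97.8 F [-14.9  -0.2   9. ] open 60.0
turn deg [0.4 0.4 0.1]  shift(now axes) m [ 0.0023 -0.0012  0.0008]  shift(after turn) [ 0.0023 -0.0012  0.0008]
```

The force jumped to 15 N near the expected end position, so this is probably the stop. I'll nudge once more, back off, lift, and look.

>>> play_rows(plan=[[0.005, 0, 0, 0, 0, 0, 0.06], [0.005, 0, 0, 0, 0, 0, 0.06]])

```text
t: 6.82
position: [676.9, 59.9, 123.0]
tcp_rot: [3.133, 0.069, -0.043]
wrist_force: [-15.0, -0.2, 7.5]
opening: 60.1
```

>>> play_rows(plan=[[-0.01, 0, 0, 0, 0, 0, 0.06], [-0.02, 0, 0, 0, 0, 0, 0.06], [-0.02, 0, -0.03, 0, 0, 0, 0.06], [-0.04, 0, -0.05, 0, 0, 0, 0.0], [-0.05, 0, -0.05, 0, 0, 0, 0.0], [-0.05, 0, -0.02, 0, 0, 0, 0.0], [-0.05, 0, 0, 0, 0, 0, 0.0], [0, 0, 0, 0, 0, 0, 0.0]])

```text
t: 7.82
position: [454.1, 51.7, 280.6]
tcp_rot: [3.138, 0.069, 0.03]
wrist_force: [0.9, 0.1, 0.3]
opening: 14.0
```

```bash
python3 -c "
from h import *
s,R,p,t=where()
c=camera('wrist');save(c,'w3.png');W=xyz(c,s);np.save('w3.npy',W)
for q in ['lever_disc','lever_disc_hub','lever_disc_tip','lever_plain1_hub','lever_plain2_hub','cover']: print(q,[(np.round(d['box']),round(d['conf'],2)) for d in spotter.look_for(q,c)[:3]])
c=camera('top');save(c,'top3.png');W=xyz(c);np.save('top3.npy',W)
"
```

```text
t 7.83 tip box [-197.4    0.4] z 255.6 F [0.9 0.1 0.3] open 14.0
lever_disc [(array([387.,  61.,  42.,  83.]), 0.61), (array([188.,  74.,  75.,  17.]), 0.42)]
lever_disc_hub [(array([391.,  63.,  40.,  80.]), 0.56), (array([312.,  73.,  25.,  68.]), 0.23)]
lever_disc_tip [(array([389.,  62.,  42.,  80.]), 0.85)]
lever_plain1_hub [(array([312.,  72.,  22.,  68.]), 0.89), (array([477.,  49.,  49.,  53.]), 0.35), (array([146.,   0., 340., 168.]), 0.24)]
lever_plain2_hub [(array([192.,  76.,  68.,  21.]), 0.76), (array([312.,  75.,  24.,  70.]), 0.66)]
cover []
```

View pics/w3.png

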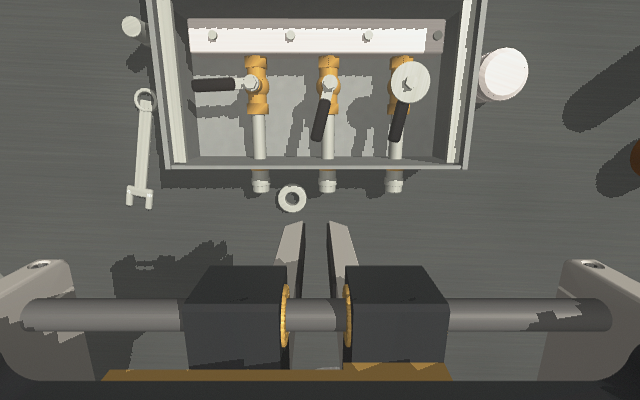

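View pics/top3.png

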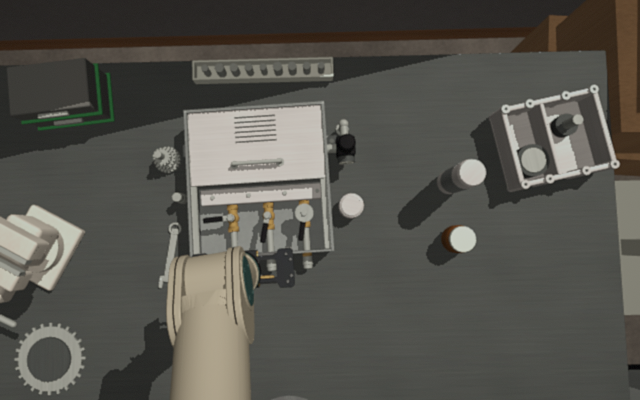

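The cover is back, and the disc lever is the right one at wrist pixel (410,82), with its tip near (396,138). Its tip leans slightly toward +y. I'll measure it and check the cover position.

```bash
python3 -c "
from h import *
W=np.load('w3.npy')
for n,p in dict(disc=(410,83),sl1=(401,110),sl2=(397,125),tip=(394,138),p1hub=(330,84),p1tip=(318,134),p2hub=(252,84),p2tip=(197,85)).items():
    q=W[p[1]-1:p[1]+2,p[0]-1:p[0]+2].reshape(-1,3); q=np.nanmedian(q,0); print(n,np.round(w2b(q),1),round(q[2],1))
z=W[...,2];v,u=np.mgrid[0:400,0:640]
def comp(m,n):
    P=W[m]; B=np.array([w2b(p) for p in P]); print(n,len(B),B.min(0).round(1),B.max(0).round(1),B.mean(0).round(1),P[:,2].mean().round(1)); return B
comp((z>77)&(z<88)&(u>385)&(u<435)&(v>58)&(v<106),'disc')
B=comp((z>64)&(z<78)&(u>380)&(u<415)&(v>98)&(v<148),'sleeve')
w=cv2.fitLine(B.astype(np.float32),1,0,.01,.01).ravel();print(w,np.arctan2(w[1],-w[0]))
T=np.load('top3.npy'); z=T[...,2]; m=(z>103)&(z<125)&(u>215)&(u<300)&(v>145)&(v<180)
H=T[m];print('handle',w2b(H.mean(0)),H.mean(0))
m=(z>80)&(z<97)&(u>195)&(u<320)&(v>150)
q=np.array([T[i,215] for i in range(170,195)]);print([(round(w2b(a)[0],1),round(a[2])) for a in q])
"
```

```text
disc [ -88.4 -102.8] 81.9
sl1 [-116.8  -97.5] 72.2
sl2 [-133.7  -94. ] 71.8
tip [-148.6  -91.4] 72.2
p1hub [-88.7 -15.1] 74.7
p1tip [-143.9   -1.8] 72.0
p2hub [-88.6  72.4] 75.0
p2tip [-89.3 135.4] 71.7
disc 202 [-107.1 -125.4] [-66.1 -83.1] [ -86.8 -104.6] 80.3
sleeve 562 [-153.6 -111. ] [-104.8  -85.3] [-127.3  -95.6] 71.6
[   0.97490144   -0.22263682 -138.37498     -92.83665   ] -2.9170744
handle [38.40423026 -0.63286236] [690.19528301  60.84290898 112.98847851]
[(np.float64(29.3), 88), (np.float64(26.7), 89), (np.float64(24.5), 87), (np.float64(21.7), 90), (np.float64(19.1), 92), (np.float64(16.6), 92), (np.float64(14.4), 90), (np.float64(11.9), 91), (np.float64(9.6), 90), (np.float64(7.1), 90), (np.float64(4.6), 91), (np.float64(2.8), 87), (np.float64(0.0), 89), (np.float64(-2.0), 86), (np.float64(-5.1), 92), (np.float64(-5.2), 73), (np.float64(-4.7), 49), (np.float64(-4.8), 29), (np.float64(-4.7), 8), (np.float64(-7.0), 5), (np.float64(-14.3), 46), (np.float64(-17.2), 49), (np.float64(-19.2), 45), (np.float64(-22.1), 49), (np.float64(-24.4), 46)]
```

Cover check: the handle is at x = 38.4 against a nominal 40, within calibration. It also stalled at 15 N with no motion, against 7 N maximum friction, so it's at the stop. The disc hub is at (-87, -105) and the lever angle is about 0.22. Now I'll move above the -y side of the lever with the fingers closed.

```bash
python3 -c "
from h import *
go(-135,-122,130)
"
```

```text
t 8.22 tip box [-195.     0.4] z 253.7 F [-0.  -0.4 -0.1] open 0.4
turn deg [ 0.2 -0.9 -0. ]  shift(now axes) m [0.0581 0.1219 0.1251]  shift(after turn) [0.06   0.1224 0.1237]
```

>>> play_rows(plan=[[0.015, 0.03, 0.02, 0, -0.9, 0, 0], [0.015, 0.03, 0.03, 0, 0, 0, 0], [0.015, 0.03, 0.03, 0, 0, 0, 0], [0.01, 0.02, 0.03, 0, 0, 0, 0], [0, 0, 0, 0, 0, 0, 0], [0, 0, 0, 0, 0, 0, 0]])

```text
t: 8.98
position: [522.4, -57.3, 165.1]
tcp_rot: [3.138, 0.073, 0.002]
wrist_force: [0.8, -0.8, -0.2]
opening: 0.4
```

```bash
python3 -c "
from h import *
go(-135,-122,130)
"
```

```text
t 8.97 tip box [-134.4 -111.4] z 140.1 F [ 0.8 -0.8 -0.2] open 0.4
turn deg [ 0.2 -0.1  0.2]  shift(now axes) m [-0.0006  0.0105  0.0101]  shift(after turn) [-0.0006  0.0106  0.0101]
```

>>> play_rows(plan=[[0, 0.009, 0.008, 0, 0, 0, 0], [0, 0, 0, 0, 0, 0, 0], [0, 0, 0, 0, 0, 0, 0]])

```text
t: 9.35
position: [523.6, -64.8, 159.1]
tcp_rot: [3.138, 0.078, 0.008]
wrist_force: [-0.0, -0.1, -0.5]
opening: 0.7
```

```bash
python3 -c "
from h import *
go(-135,-122,57)
s=status.sense();c=camera('wrist');save(c,'w4.png')
"
```

```text
t 9.35 tip box [-133.4 -118.9] z 134.1 F [-0.  -0.1 -0.5] open 0.7
turn deg [ 0.1 -0.3  0.3]  shift(now axes) m [-0.002   0.0029  0.0771]  shift(after turn) [-0.0016  0.0031  0.0771]
```

View pics/w4.png

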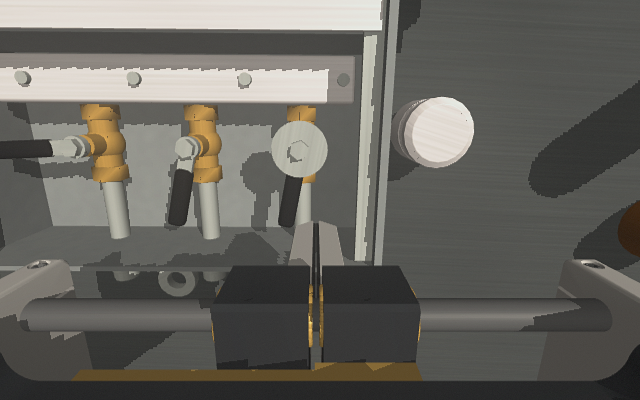

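The tips (col 316) are to the right of the disc lever's tip (col 289), clear of it and of the side wall. I'll descend.

>>> play_rows(plan=[[-0.001, 0.004, 0.015, 0, 0, 0, 0], [0, 0, 0.02, 0, 0, 0, 0], [0, 0, 0.02, 0, 0, 0, 0], [0, 0, 0.014, 0, 0, 0, 0], [0, 0, 0, 0, 0, 0, 0]])

```text
t: 10.02
position: [522.6, -69.4, 86.0]
tcp_rot: [3.138, 0.079, 0.008]
wrist_force: [-0.2, 0.2, -0.6]
opening: 0.4
```

```bash
python3 -c "
from h import *
go(-135,-115,57)
"
```

```text
t 10.03 tip box [-134.6 -123.5] z 61.0 F [-0.2  0.2 -0.6] open 0.4
turn deg [ 0.1 -0.3  0.4]  shift(now axes) m [-0.0004 -0.0085  0.004 ]  shift(after turn) [-0.0004 -0.0085  0.004 ]
```

>>> play_rows(plan=[[0, -0.007, 0.004, 0, 0, 0, 0], [0, -0.007, 0, 0, 0, 0, 0], [0, -0.008, 0, 0, 0, 0, 0], [0, -0.008, 0, 0, 0, 0, 0]])

```text
t: 10.52
position: [523.3, -47.1, 83.0]
tcp_rot: [3.128, 0.067, 0.017]
wrist_force: [0.9, -7.4, -1.2]
opening: 0.4
```

```bash
python3 -c "
from h import *
go(-128,-78,57)
"
```

```text
t 10.53 tip box [-132.8 -101.5] z 58.0 F [ 0.9 -7.4 -1.2] open 0.4
turn deg [ 0.7 -0.6 -0. ]  shift(now axes) m [ 0.0048 -0.0235  0.0007]  shift(after turn) [ 0.0048 -0.0235  0.001 ]
```

>>> play_rows(plan=[[-0.001, -0.008, 0, 0.3, -0.3, 0, 0], [0.002, -0.008, 0, 0, 0, 0, 0], [0.003, -0.009, 0, 0, 0, 0, 0], [0.004, -0.006, 0, 0, 0, 0, 0]])

```text
t: 11.02
position: [529.1, -24.9, 84.2]
tcp_rot: [3.121, 0.055, 0.009]
wrist_force: [-2.3, -5.7, -0.5]
opening: 0.4
```

```bash
python3 -c "
from h import *
go(-116,-66,57)
"
```

```text
t 11.03 tip box [-126.2  -79.7] z 59.2 F [-2.3 -5.7 -0.5] open 0.4
turn deg [ 1.2 -0.3 -0.5]  shift(now axes) m [ 0.0101 -0.0139  0.002 ]  shift(after turn) [ 0.0102 -0.0137  0.0022]
```

>>> play_rows(plan=[[0.004, -0.006, 0.001, 0.6, -0.3, 0, 0], [0.006, -0.006, 0, 0.2, 0, 0, 0], [0.006, -0.004, 0, 0.2, 0, 0, 0], [0.007, -0.003, 0, 0, 0, 0, 0]])

```text
t: 11.52
position: [544.5, -11.3, 83.6]
tcp_rot: [3.13, 0.048, -0.02]
wrist_force: [-4.4, -5.2, 0.6]
opening: 0.7
```

```bash
python3 -c "
from h import *
go(-100,-60,57)
"
```

```text
t 11.53 tip box [-110.6  -66.6] z 58.6 F [-4.4 -5.2  0.6] open 0.7
turn deg [ 0.6  0.7 -0.7]  shift(now axes) m [ 0.0105 -0.0068  0.0014]  shift(after turn) [ 0.0106 -0.0066  0.0016]
```

>>> play_rows(plan=[[0.006, -0.005, 0.001, 0.3, 0.5, 0, 0], [0.006, -0.002, 0, 0, 0, 0, 0], [0.006, 0, 0, 0, 0.2, 0, 0], [0.006, 0, 0, 0, 0.2, 0, 0]])

```text
t: 12.02
position: [552.6, -5.7, 82.0]
tcp_rot: [3.132, 0.047, -0.045]
wrist_force: [-11.3, -2.5, 9.8]
opening: 0.3
```

```bash
python3 -c "
from h import *
go(-100,-60,57)
"
```

```text
t 12.03 tip box [-102.7  -61.3] z 57.0 F [-11.3  -2.5   9.8] open 0.3
turn deg [ 0.5  1.7 -0.8]  shift(now axes) m [ 0.0026 -0.0013 -0.0001]  shift(after turn) [ 0.0027 -0.0013 -0.    ]
```

>>> play_rows(plan=[[0.007, 0, -0.001, 0, 1.5, 0, 0], [0.007, 0, 0, 0, 0.5, 0, 0], [0.007, 0, 0, 0, 0.3, 0, 0]])

```text
t: 12.4
position: [552.7, -5.5, 81.3]
tcp_rot: [3.132, 0.048, -0.047]
wrist_force: [-11.9, -2.3, 10.2]
opening: 0.4
```

```bash
python3 -c "
from h import *
go(-100,-60,57)
"
```

```text
t 12.4 tip box [-102.6  -61.1] z 56.3 F [-11.9  -2.3  10.2] open 0.4
turn deg [ 0.5  1.7 -0.8]  shift(now axes) m [ 0.0026 -0.0012 -0.0008]  shift(after turn) [ 0.0026 -0.0011 -0.0007]
```

It's stalled at 12 N, well above the lever's friction, at the expected stop position. I'll back off, lift and look.

>>> play_rows(plan=[[-0.012, 0, 0, 0, 1, 0, 0], [-0.012, 0, -0.01, 0, 0, 0, 0], [-0.004, 0, -0.04, 0, 0, 0, 0], [0, 0, -0.05, 0, 0, 0, 0], [-0.04, -0.02, -0.05, 0, 0, 0, 0], [-0.04, -0.02, -0.03, 0, 0, 0, 0], [0, 0, 0, 0, 0, 0, 0], [0, 0, 0, 0, 0, 0, 0]])

```text
t: 13.4
position: [449.5, 36.5, 269.4]
tcp_rot: [3.138, 0.055, 0.002]
wrist_force: [-0.3, -0.3, 0.2]
opening: 0.5
```

```bash
python3 -c "
from h import *
s,R,p,t=where()
c=camera('wrist');save(c,'w5.png');W=xyz(c,s);np.save('w5.npy',W)
c=camera('top');save(c,'top5.png');np.save('top5.npy',xyz(c))
for q in ['lever_disc','lever_plain1_hub','lever_plain2_hub']: print(q,[(np.round(d['box']),round(d['conf'],2)) for d in spotter.look_for(q,c)[:3]])
"
```

```text
t 13.4 tip box [-203.1  -14.5] z 244.4 F [-0.3 -0.3  0.2] open 0.5
lever_disc []
lever_plain1_hub [(array([257., 212.,  14.,  33.]), 0.61)]
lever_plain2_hub [(array([204., 215.,  31.,  10.]), 0.6)]
```

View pics/w5.png

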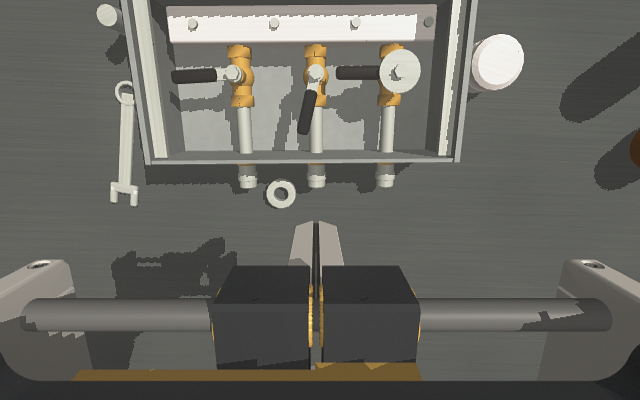

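View pics/top5.png

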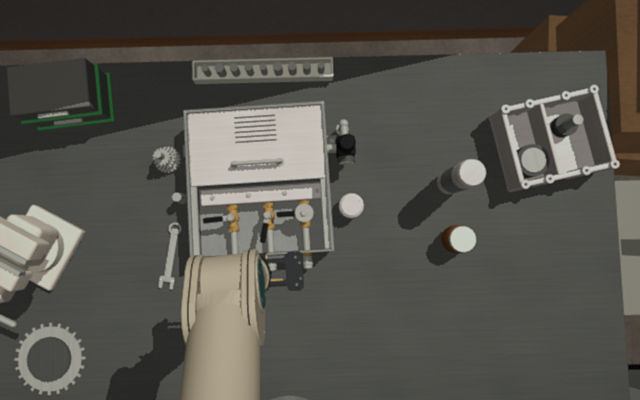

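```bash
python3 -c "
from h import *
v,u=np.mgrid[0:400,0:640]
def ang(W,u0,u1,v0,v1,n):
    z=W[...,2];m=(z>68)&(z<76)&(u>u0)&(u<u1)&(v>v0)&(v<v1)
    B=np.array([w2b(p) for p in W[m]],np.float32);w=cv2.fitLine(B,2,0,.01,.01).ravel()
    print(n,len(B),'mean',B.mean(0).round(1),'angle',round(float(np.arctan(-w[1]/w[0]) if abs(w[0])>abs(w[1]) else np.pi/2+np.arctan(w[0]/w[1])),3))
W=np.load('w5.npy')
ang(W,330,377,60,90,'disc');ang(W,165,214,60,92,'plain2');ang(W,296,316,92,140,'plain1')
W=np.load('w3.npy')
ang(W,185,232,72,98,'plain2 before');ang(W,308,328,102,145,'plain1 before');ang(W,380,408,105,148,'disc before')
for f in ('top3','top5'):
    T=np.load(f+'.npy'); z=T[...,2]; m=(z>103)&(z<125)&(u>215)&(u<300)&(v>145)&(v<180);print('handle',w2b(T[m].mean(0)))
"
```

```text
disc 527 mean [-86.6 -59. ] angle 1.585
plain2 570 mean [-88.3 118.4] angle 1.515
plain1 507 mean [-129.1   -4. ] angle 0.247
plain2 before 511 mean [-88.4 118.7] angle 1.522
plain1 before 438 mean [-130.2   -3.4] angle 0.232
disc before 423 mean [-131.8  -94.9] angle 0.204
handle [38.40423026 -0.63286236]
handle [38.44935842 -0.59608268]
```

```bash
python3 -c "
from h import *
where(); print(workorder.finish_job())"
```

```text
t 13.65 tip box [-203.8  -15.2] z 242.9 F [ 0.5 -0.2  0.5] open 0.7
the job is handed in; nothing more can be done
None
```

The cover is slid back to its stop and the disc lever is fully shut. I handed the job in at 13.65 s with the arm lifted clear of everything.

- **Cover:** I pushed the handle bar with the fingertips until the cover stalled at about 15 N, against at most 7 N of friction. The handle then read x = 38.4 mm, where 40 is expected at the stop. My box frame reads about 2 mm low in x, judging by the lever stems, so the two agree. It stayed there while I turned the lever.
- **Disc lever:** This was the right-hand valve. I pushed it with closed fingertips from about 0.2 rad until it stalled at 12 N, and it then measured 1.585 rad (1.571 is shut).
- **Other levers:** Both read the same before and after, within measurement noise: 0.232 and 0.247 rad for the open one, 1.522 and 1.515 rad for the shut one. The shut lever reads about 0.05 rad under nominal both times.
- **Loose things:** In the last pictures, those in view look as they did before. I checked them by eye only and did not measure them.

The finder network did not report the disc lever in the last top picture, so its final angle comes from the wrist camera's depth image.

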